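# Cull the two mis-made boot heels

## Task

Two of the five boot heels on the plywood board are mis-made: one is too narrow and one is too low. Find them by feel or by eye and set them down, not dropped, standing upright on the floor of the red reject tray; leave the three sound heels standing where they are and the hammer, brush and can alone.

Things in the scene. Friction and masses are not known exactly. Their poses are not given: they have to be found in the camera images.
- heel_a_mid (a point): one of 5 loose boot heels upright on the board (letters say nothing of quality): brown layers on black rubber, D-shaped, 60 mm long in x (flat face +x, round back -x), straight sides facing +y and -y. Sound: 52 mm wide in y, 40 mm high. Mis-made: 43 mm wide, or 26 mm high. Point: 20 mm above the underside on every heel, mid length and width; z up; some 90 g
- heel_b_mid (a point): one of 5 loose boot heels upright on the board (letters say nothing of quality): brown layers on black rubber, D-shaped, 60 mm long in x (flat face +x, round back -x), straight sides facing +y and -y. Sound: 52 mm wide in y, 40 mm high. Mis-made: 43 mm wide, or 26 mm high. Point: 20 mm above the underside on every heel, mid length and width; z up; some 90 g
- heel_c_mid (a point): one of 5 loose boot heels upright on the board (letters say nothing of quality): brown layers on black rubber, D-shaped, 60 mm long in x (flat face +x, round back -x), straight sides facing +y and -y. Sound: 52 mm wide in y, 40 mm high. Mis-made: 43 mm wide, or 26 mm high. Point: 20 mm above the underside on every heel, mid length and width; z up; some 90 g
- heel_d_mid (a point): one of 5 loose boot heels upright on the board (letters say nothing of quality): brown layers on black rubber, D-shaped, 60 mm long in x (flat face +x, round back -x), straight sides facing +y and -y. Sound: 52 mm wide in y, 40 mm high. Mis-made: 43 mm wide, or 26 mm high. Point: 20 mm above the underside on every heel, mid length and width; z up; some 90 g
- heel_e_mid (a point): one of 5 loose boot heels upright on the board (letters say nothing of quality): brown layers on black rubber, D-shaped, 60 mm long in x (flat face +x, round back -x), straight sides facing +y and -y. Sound: 52 mm wide in y, 40 mm high. Mis-made: 43 mm wide, or 26 mm high. Point: 20 mm above the underside on every heel, mid length and width; z up; some 90 g
- board: fixed plywood carrier board under the heels, 250 mm along its x, 360 mm along its y, 12 mm thick (its top is 12 mm above the bench); origin at the centre of its underside. Of the heels one is 43 mm wide, another 26 mm high; which is to be found. Heels stand over 100 mm apart. A heel's own (ungiven) frame lies 40 mm below its top and 26 mm in from its +y side
- tray: fixed open red reject tray, outside 250 mm along its x, 160 mm along its y, walls 25 mm high and 5 mm thick, floor 5 mm thick; origin at the centre of its underside, z up
- hammer_grip (a point): bystander: hammer lying on the bench beyond the work; the point is on its handle
- brush_grip (a point): bystander: brush lying on the bench beyond the work; the point is on its handle
- can: bystander: closed can, 66 mm across, 90 mm high, standing beyond the work; origin at the centre of its underside
Not all that is in view belongs to the job. Leave any green look-alike of the part that bears heel_e_mid alone.

How it is judged:
At the end, for the whole second after the job is handed in: Each sound heel stands within 30 mm of its start; each mis-made one (over 2 mm too narrow per side or over 7 mm too low, read from its own shape) stands on the tray floor, within 105 mm (x) and 60 mm (y) of its centre; all upright within 0.15 rad, at rest; bystanders within 30 mm (((z of heel_a_mid in the frame of heel_a below 0.027 m and y of heel_a_mid in the frame of heel_a below 0.002 m and distance of heel_a_mid from where it was at the start of the episode below 0.03 m) or ((z of heel_a_mid in the frame of heel_a above 0.027 m or y of heel_a_mid in the frame of heel_a above 0.002 m) and x of heel_a_mid in the frame of tray between -0.105 and 0.105 m and y of heel_a_mid in the frame of tray between -0.06 and 0.06 m and z of heel_a_mid in the frame of tray below 0.032 m)) and angle between each of heel_a_mid, heel_b_mid, heel_c_mid, heel_d_mid, heel_e_mid's own z axis and vertical below 0.15 rad and linear speed of each of heel_a, heel_b, heel_c, heel_d, heel_e below 0.02 m/s and ((z of heel_b_mid in the frame of heel_b below 0.027 m and y of heel_b_mid in the frame of heel_b below 0.002 m and distance of heel_b_mid from where it was at the start of the episode below 0.03 m) or ((z of heel_b_mid in the frame of heel_b above 0.027 m or y of heel_b_mid in the frame of heel_b above 0.002 m) and x of heel_b_mid in the frame of tray between -0.105 and 0.105 m and y of heel_b_mid in the frame of tray between -0.06 and 0.06 m and z of heel_b_mid in the frame of tray below 0.032 m)) and ((z of heel_c_mid in the frame of heel_c below 0.027 m and y of heel_c_mid in the frame of heel_c below 0.002 m and distance of heel_c_mid from where it was at the start of the episode below 0.03 m) or ((z of heel_c_mid in the frame of heel_c above 0.027 m or y of heel_c_mid in the frame of heel_c above 0.002 m) and x of heel_c_mid in the frame of tray between -0.105 and 0.105 m and y of heel_c_mid in the frame of tray between -0.06 and 0.06 m and z of heel_c_mid in the frame of tray below 0.032 m)) and ((z of heel_d_mid in the frame of heel_d below 0.027 m and y of heel_d_mid in the frame of heel_d below 0.002 m and distance of heel_d_mid from where it was at the start of the episode below 0.03 m) or ((z of heel_d_mid in the frame of heel_d above 0.027 m or y of heel_d_mid in the frame of heel_d above 0.002 m) and x of heel_d_mid in the frame of tray between -0.105 and 0.105 m and y of heel_d_mid in the frame of tray between -0.06 and 0.06 m and z of heel_d_mid in the frame of tray below 0.032 m)) and ((z of heel_e_mid in the frame of heel_e below 0.027 m and y of heel_e_mid in the frame of heel_e below 0.002 m and distance of heel_e_mid from where it was at the start of the episode below 0.03 m) or ((z of heel_e_mid in the frame of heel_e above 0.027 m or y of heel_e_mid in the frame of heel_e above 0.002 m) and x of heel_e_mid in the frame of tray between -0.105 and 0.105 m and y of heel_e_mid in the frame of tray between -0.06 and 0.06 m and z of heel_e_mid in the frame of tray below 0.032 m)) and distance of each of hammer_grip, brush_grip, can from where it was at the start of the episode below 0.03 m); the robot touches nothing.
It fails at once if a heel is let go more than about 50 mm above the bench or board (dropped or thrown) ((height (world z) of heel_a_mid above 0.075 m and contact force between the fingers and heel_a below 0.01 N) or (height (world z) of heel_b_mid above 0.075 m and contact force between the fingers and heel_b below 0.01 N) or (height (world z) of heel_c_mid above 0.075 m and contact force between the fingers and heel_c below 0.01 N) or (height (world z) of heel_d_mid above 0.075 m and contact force between the fingers and heel_d below 0.01 N) or (height (world z) of heel_e_mid above 0.075 m and contact force between the fingers and heel_e below 0.01 N)).
It also fails if it takes over 72 s, if anything falls off the work surface, if the arm or the gripper's body presses on something with over 40 N, if the wrist force passes 120 N, or if a joint passes its speed limit or range.

## Robot

A 7-joint arm with a two-finger parallel gripper is mounted at the origin on the work surface. World frame = base frame: x ahead of the robot, y to its left, z up, the work surface at z = 0. Lengths are in m, angles in rad, forces in N, time in s.
With the tool pointing down it reaches from about 0.4 to 0.85 m from the base axis. Payload 4.5 kg.
Tool frame: the origin (TCP) lies at the very end of the fingers, on their centre line; the grasp point (between the pads) lies 19 mm behind it; z points along the fingers, y is the line along which they close (so a half turn about z gives the same grasp; the last joint's range is limited). The gripper opens to 88 mm and grips with 3 to 60 N. Pads are 18 mm wide; open, the fingers measure 123 mm over their backs; the gripper's body (75 mm by 187 mm) begins 45 mm behind the grasp point.
Start: joints at [-1.079, 0.689, -0.195, 1.565, 0.157, 0.902, -0.215], TCP at [0.276, 0.561, 0.239] pointing down, gripper open.
Joint ranges: [-3.01, 3.01], [-0.46, 2.08], [-1.47, 1.51], [0.13, 2.56], [-1, 4.14], [0.04, 2.09], [-2.66, 2.66]. Speed limits (rad/s): [2.57, 2.57, 3.14, 3.14, 3.14, 3.14, 3.14].

## Interface

Orientations are given as a unit quaternion [x, y, z, w].
In Python, from rig import monitor, snapshot, manip gives the robot as it stands.
- The arm moves only by the tool move_arm, never from a script. Its argument "increments" is a list of rows, each a list of 4 numbers: the shift along the tool's x, y, z normalised to -1 to 1, where 1 is 0.5 m, then the turn about the tool's z normalised to -1 to 1, where 1 is 2 pi rad. A call has 1 to 8 rows; each row shifts and turns the commanded pose from where the row before left it, along the tool's axes as they then stand; what a row does not reach is not made up. A row lasts 1/8 s, in which the tool goes at most 62.5 mm and 10.7 degrees, less where a joint would pass 70% of its speed; a pose out of reach is approached as far as the arm can. A call with a number of a shift or a turn outside -1 to 1 is refused whole. A call with a gripper value outside its range is refused whole. "jaw" is the opening, from -1 (shut) to 1 (fully open), so that 0 is half open, set as the call begins (left out, the last holds). The fingers move at their own pace and stop on an object; "squeeze" is the grip in N (left out, the last holds). Time passes only in rows, so rows that do not move let the fingers close. It gives the time, the measured TCP pose, the force, the opening and the grip force at its end, in the units of the state.
- monitor.state(): the state, without advancing time (a new reading comes with each control period).
- snapshot(name): name is "side" or "top" or "wrist"; returns a dict with "frame" (480x640x3 uint8, red, green, blue), "fx", "fy", "cx", "cy" (pixels), "D" ([k1, k2, p1, p2, k3] as OpenCV has them; the pictures are not rectified), "T" (4x4, takes a point from camera to world coordinates); the wrist camera has in their place "tool_from_camera" (4x4, takes a point from camera to tool coordinates, whose origin is the TCP and whose axes are the flange's). Camera axes: x right, y down, z forward; pixel columns grow to the right and rows downward; lengths in m; the calibration is good to about 2 mm. A picture is of the moment at which its call begins: read the wrist's pose just before it. There is no depth.
- manip.job_done(): hands the job in; it is judged then, once.
The state is a dict: "t": time; "joints": joint angles; "qvel": joint speeds; "tau": joint torques, N m; "position": TCP position; "eef_rot": TCP orientation; "contact_force": force on the tool from outside, world axes, zero at the start; "wrist_torque": the same for the moment, N m; "finger_gap": finger opening in m; "grip_force": force on a finger pad.
Only numpy, scipy, OpenCV 4.12 (cv2) and the standard library are available. Lean on these libraries where they do the work, as an engineer would, in place of code of your own. Each camera call takes 0.05 s, during which the arm holds its last target. There are 200 camera calls.

## Working session

There is one attempt and no reset: what is moved stays moved. The work goes in short steps, Python scripts to look and compute and a tool call to move; the robot and the scene stay as the last step left them, time stands still between calls to the robot, and variables do not carry over. Pictures are saved under pics/ and viewed, at most 10 in all, crops included, and the job is handed in when it is done.

Besides the shell and the picture viewer there is one more tool, called after ">>>" in YAML: its name, and indented under it one key for each argument. move_arm: Moves the arm, as the interface text tells. Its arguments: {"type":"object","properties":{"increments":{"type":"array","items":{"type":"array","items":{"type":"number","minimum":-1,"maximum":1}}},"jaw":{"type":"number"},"squeeze":{"type":"number"}},"required":["increments"]}

```bash
mkdir -p pics; cat > h.py <<'E'
import numpy as np, cv2
from rig import monitor, snapshot, manip
def shot(n,f):
    s=snapshot(n); cv2.imwrite('pics/'+f+'.png',s['frame'][:,:,::-1]); 
    import pickle; pickle.dump(s,open(f+'.pkl','wb')); return s
def ray(s,u,v,z):
    K=np.array([[s['fx'],0,s['cx']],[0,s['fy'],s['cy']],[0,0,1]])
    p=cv2.undistortPoints(np.array([[[u,v]]],float),K,np.array(s['D'],float))[0,0]
    T=np.array(s['T']); d=T[:3,:3]@np.array([*p,1]); o=T[:3,3]
    return o+d*(z-o[2])/d[2]
def proj(s,P):
    K=np.array([[s['fx'],0,s['cx']],[0,s['fy'],s['cy']],[0,0,1]]); W=np.linalg.inv(np.array(s['T']))
    return cv2.projectPoints(np.array(P,float).reshape(-1,1,3),cv2.Rodrigues(W[:3,:3])[0],W[:3,3],K,np.array(s['D'],float))[0][:,0]
E
python3 - <<'E'
from h import *
for n in('top','side'):
    s=shot(n,n+'1'); print(n,np.round(s['T'],3).tolist(),s['fx'])
print(monitor.state())
E
```

```text
top [[-0.011, -0.977, 0.212, 0.34], [-1.0, 0.009, -0.008, 0.077], [0.006, -0.212, -0.977, 1.176], [0.0, 0.0, 0.0, 1.0]] 475.74458934459835
side [[1.0, -0.007, -0.006, 0.547], [-0.002, -0.77, 0.638, -0.596], [-0.009, -0.638, -0.77, 0.874], [0.0, 0.0, 0.0, 1.0]] 562.7023599020475
{'t': 0.1, 'joints': array([-1.07921007,  0.6898735 , -0.19449323,  1.56622612,  0.15732761,
        0.90254172, -0.21508506]), 'qvel': array([ 0.00017061, -0.00187338,  0.00057241, -0.00130604, -0.00045595,
       -0.00099435,  0.00018766]), 'tau': array([-3.13403900e-03, -5.28507149e+01, -1.27164792e+00, -1.53836435e+01,
       -5.25719952e-02,  1.97475369e-03,  3.65845347e-05]), 'position': array([0.27603595, 0.56010336, 0.23800989]), 'eef_rot': array([ 2.26857732e-01,  9.73927555e-01, -8.21833011e-04, -1.05458053e-04]), 'contact_force': array([-0.10770257,  0.72922932, -0.33868957]), 'wrist_torque': array([ 0.01402948, -0.01044728, -0.00607017]), 'grip_force': 0.0, 'finger_gap': 0.0881874726937559}
```

View pics/top1.png

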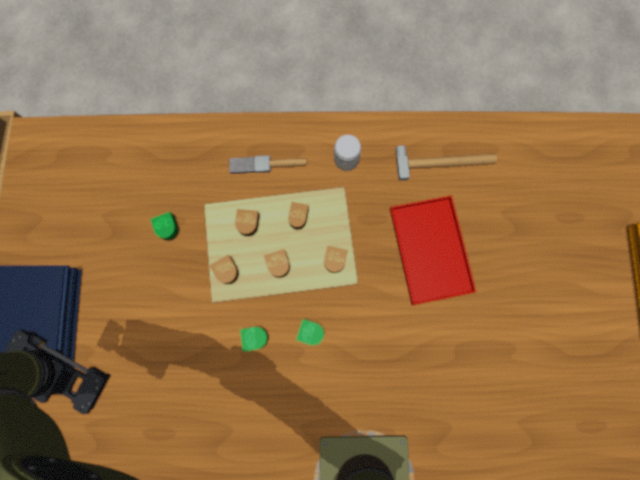

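View pics/side1.png

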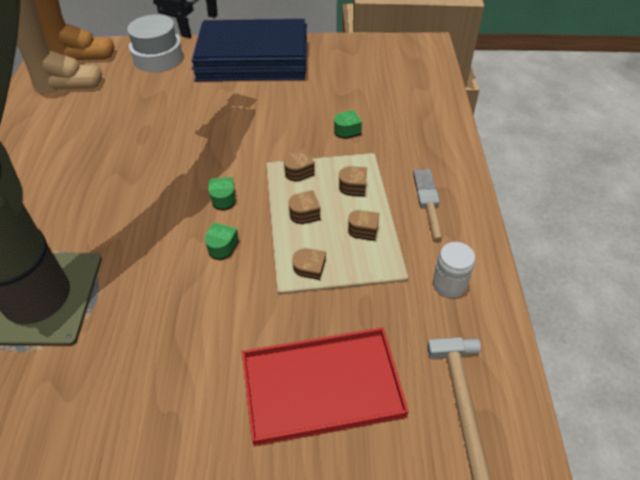

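The top view shows five brown heels at (247,221), (298,215), (225,269), (277,263) and (335,258). The green look-alikes are at (165,225), (254,338) and (311,332), and the tray is at about (432,250). The side view suggests the heel at (310,262) is low. Candidates: the five brown heels, with the green ones excluded. Likely low is top (335,258) and likely narrow is (298,215); I'll check both in one close crop.

```bash
python3 - <<'E'
from h import *
import pickle
a=cv2.imread('pics/top1.png')[190:310,200:360]; b=cv2.imread('pics/side1.png')[145:290,265:405]
a=cv2.resize(a,(400*1,300),interpolation=cv2.INTER_CUBIC)
a=cv2.resize(cv2.imread('pics/top1.png')[195:295,205:355],(600,400),interpolation=cv2.INTER_CUBIC)
cv2.imwrite('pics/crop1.png',a)
# top surface segmentation in both
for n in('top','side'):
    s=pickle.load(open(n+'1.pkl','rb')); f=s['frame']; hsv=cv2.cvtColor(f,cv2.COLOR_RGB2HSV)
    if n=='top':
        for u,v in[(247,221),(298,215),(225,269),(277,263),(335,258)]: print(u,v,f[v-4,u],np.round(ray(s,u,v,.052),3), np.round(proj(pickle.load(open('side1.pkl','rb')),ray(s,u,v-4,.052))))
    if n=='top': print('tray',[np.round(ray(s,*p,.025),3).tolist() for p in((391,208),(450,197),(474,292),(413,304))],'board',[np.round(ray(s,*p,.012),3).tolist() for p in((205,205),(344,188),(356,282),(212,300))])
E
```

```text
247 221 [182 151  96] [0.608 0.274 0.052] [[357. 176.]]
298 215 [180 149  92] [0.622 0.15  0.052] [[367. 219.]]
225 269 [181 153  99] [0.491 0.323 0.052] [[302. 160.]]
277 263 [182 150  99] [0.505 0.199 0.052] [[308. 201.]]
335 258 [180 146  94] [0.516 0.061 0.052] [[313. 255.]]
tray [[0.645, -0.082, 0.025], [0.673, -0.232, 0.025], [0.433, -0.276, 0.025], [0.406, -0.126, 0.025]] board [[0.661, 0.389, 0.012], [0.702, 0.035, 0.012], [0.462, 0.009, 0.012], [0.421, 0.361, 0.012]]
```

View pics/crop1.png

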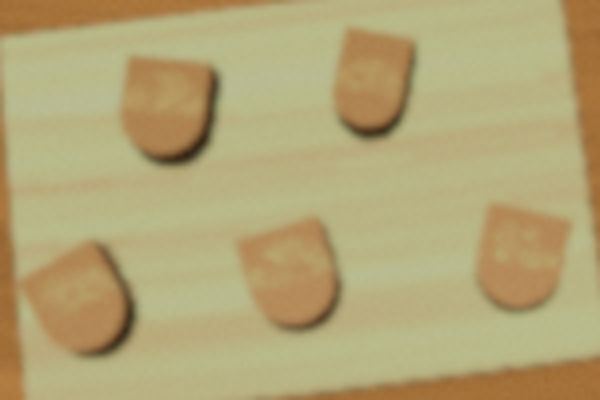

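The crop confirms it. The heel at crop (372,80), top (298,215), is clearly narrower. The heel at crop (522,255), top (335,258), shows hardly any side wall, so it is the low one. Next I'll measure their poses.

```bash
python3 - <<'E'
from h import *
import pickle
s=pickle.load(open('top1.pkl','rb')); f=s['frame']; S=4
for nm,(u,v),z in(('b1',(247,217),.052),('narrow',(298,212),.052),('c1',(225,266),.052),('c2',(277,260),.052),('low',(335,255),.038)):
    c=ray(s,u,v,z); n=240; px=.0005
    gy,gx=np.mgrid[0:n,0:n]; P=np.stack([c[0]+(n/2-gy)*px,c[1]+(n/2-gx)*px,np.full(gx.shape,z)],-1)
    uv=proj(s,P).reshape(n,n,2).astype(np.float32)
    im=cv2.remap(f,uv,None,cv2.INTER_CUBIC)
    lab=cv2.cvtColor(im,cv2.COLOR_RGB2LAB).astype(float); 
    L=lab[...,1]; ref=np.median(L[110:130,110:130]); bg=np.median(np.r_[L[:10].ravel(),L[-10:].ravel()])
    br=im.sum(2); 
    m=((L>(ref+bg)/2)&(br>.6*np.median(br[110:130,110:130]))).astype(np.uint8)
    k,lb=cv2.connectedComponents(m); m=(lb==lb[120,120]).astype(np.uint8)
    ct=max(cv2.findContours(m,0,1)[0],key=cv2.contourArea)
    # min-area D rect constrained: width by symmetric
    (cx,cy),(w,h),a=cv2.minAreaRect(ct)
    X=c[0]+(n/2-cy)*px; Y=c[1]+(n/2-cx)*px
    if w>h: w,h,a=h,w,a-90   # long side along 'h'
    # h direction in image: (-sin a, cos a); x fwd = -image y
    print(nm,np.round([X,Y],4),'w,l',w*px,h*px,'yaw deg(heel x axis)',-a, m.sum()*px*px)
t=np.array([ray(s,*p,.025) for p in((391,208),(450,197),(474,292),(413,304))]); print(t.mean(0))
q=monitor.state(); from scipy.spatial.transform import Rotation as R; print(R.from_quat(q['eef_rot']).as_matrix().round(3))
E
```

```text
b1 [0.6064 0.276 ] w,l 0.052551765441894535 0.06024609375 yaw deg(heel x axis) -6.009005546569824 0.00252125
narrow [0.6231 0.1503] w,l 0.04377570724487305 0.05988359069824219 yaw deg(heel x axis) -9.727579116821289 0.0023377500000000004
c1 [0.4988 0.3378] w,l 0.091 0.11950000000000001 yaw deg(heel x axis) -0.0 0.005865
c2 [0.5028 0.1981] w,l 0.055540428161621094 0.0652670669555664 yaw deg(heel x axis) 15.185836791992188 0.0030825
low [0.5152 0.0612] w,l 0.05236300659179688 0.06363968658447265 yaw deg(heel x axis) -11.309932708740234 0.0028755
[ 0.53897943 -0.17909307  0.025     ]
[[-0.897  0.442 -0.001]
 [ 0.442  0.897 -0.002]
 [-0.    -0.002 -1.   ]]
```

>>> move_arm:
  increments:
    - [0,0,0,-0.0207]
    - [0,0,0,-0.0207]
    - [-0.06,-0.08,0,0]
    - [-0.06,-0.08,0,0]
    - [-0.06,-0.08,0,0]
    - [-0.06,-0.08,0,0]
    - [-0.06,-0.08,0,0]
    - [-0.06,-0.08,0,0]
  jaw: 1
  squeeze: 20

```text
t: 1.1
position: [0.4061, 0.2883, 0.2385]
eef_rot: [0.099, 0.995, -0.0, -0.0]
contact_force: [0.9, -0.0, -0.3]
finger_gap: 0.0881
grip_force: 0.0
```

>>> move_arm:
  increments:
    - [-0.06,-0.08,0,0]
    - [-0.06,-0.08,0,0]
    - [-0.06,-0.08,0,0]
    - [-0.06,-0.08,0,0]
    - [-0.03,-0.04,0,0]
    - [0,0,0,0]
    - [0,0,0,0]

```text
t: 1.98
position: [0.5019, 0.0884, 0.2386]
eef_rot: [0.098, 0.995, 0.0, -0.0]
contact_force: [0.6, 0.6, -1.1]
finger_gap: 0.0881
grip_force: 0.0
```

```bash
cat >> h.py <<'E'
from scipy.spatial.transform import Rotation as R
def goto(x,y,z,toolyaw):  # toolyaw: angle of tool y, deg
    q=monitor.state(); M=R.from_quat(q['eef_rot']).as_matrix(); a=np.degrees(np.arctan2(M[1,1],M[0,1]))
    print('t',q['t'],'pos',q['position'].round(4),'yaw',a.round(2),'gap',q['finger_gap'],'grip',q['grip_force'],'F',q['contact_force'].round(2))
    print('shift units',(M.T@(np.array([x,y,z])-q['position'])/.5).round(4),'turn',round(-(toolyaw-a)/360,4))
E
python3 -c "
from h import *
goto(.5155,.061,.1,78.7)"
```

```text
t 1.975 pos [0.5019 0.0884 0.2386] yaw 78.77 gap 0.08812120329816507 grip 0.0 F [ 0.58  0.58 -1.13]
shift units [-0.0375 -0.0488  0.2771] turn 0.0002
```

>>> move_arm:
  increments:
    - [-0.0375,-0.0488,0.06,0]
    - [0,0,0.08,0]
    - [0,0,0.08,0]
    - [0,0,0.057,0]
    - [0,0,0,0]
    - [0,0,0,0]

```text
t: 2.72
position: [0.5165, 0.0607, 0.1011]
eef_rot: [0.098, 0.995, 0.001, 0.001]
contact_force: [-0.4, -0.0, 0.5]
finger_gap: 0.0883
grip_force: 0.0
```

```bash
python3 -c "
from h import *
goto(.5155,.061,.017,78.7); s=shot('side','side2'); a=s['frame'][130:310,220:460,::-1]
cv2.imwrite('pics/c2.png',cv2.resize(a,None,fx=3,fy=3))"
```

```text
t 2.725 pos [0.5165 0.0607 0.1011] yaw 78.77 gap 0.08825299614208891 grip 0.0 F [-0.41 -0.04  0.46]
shift units [ 2.300e-03 -1.000e-04  1.683e-01] turn 0.0002
```

View pics/c2.png

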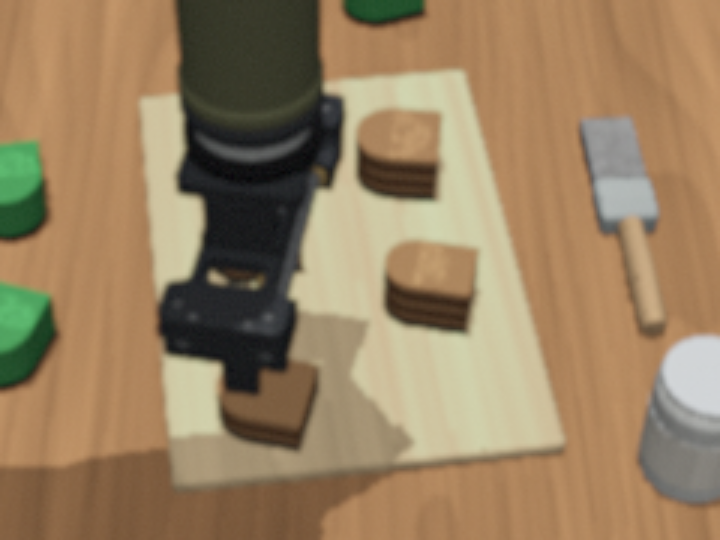

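The crop shows the low heel at (268,405) under the fingers, with fewer layers than the others, and the gripper lined up over it. I'll descend and grip.

>>> move_arm:
  increments:
    - [0.0023,0,0.06,0]
    - [0,0,0.06,0]
    - [0,0,0.03,0]
    - [0,0,0.018,0]
    - [0,0,0,0]
    - [0,0,0,0]

```text
t: 3.52
position: [0.5156, 0.0597, 0.017]
eef_rot: [0.099, 0.995, 0.0, 0.001]
contact_force: [-0.8, 0.3, 0.8]
finger_gap: 0.0882
grip_force: 0.0
```

>>> move_arm:
  increments:
    - [0,0,0,0]
    - [0,0,0,0]
    - [0,0,0,0]
    - [0,0,0,0]
    - [0,0,0,0]
    - [0,0,0,0]
    - [0,0,0,0]
    - [0,0,0,0]
  jaw: -1
  squeeze: 20

```text
t: 4.53
position: [0.5153, 0.06, 0.0163]
eef_rot: [0.099, 0.995, 0.0, 0.0]
contact_force: [-0.1, 1.9, 2.3]
finger_gap: 0.0513
grip_force: 19.9
```

>>> move_arm:
  increments:
    - [0,0,-0.02,0]
    - [0,0,-0.03,0]
    - [0,0,-0.03,0]
    - [0,0,0,0]

```text
t: 5.03
position: [0.516, 0.0596, 0.0578]
eef_rot: [0.099, 0.995, 0.0, 0.001]
contact_force: [-0.0, 0.4, -1.0]
finger_gap: 0.052
grip_force: 19.9
```

```bash
python3 -c "
from h import *
goto(.490,-.188,.057,100.4)"
```

```text
t 5.025 pos [0.516  0.0596 0.0578] yaw 78.64 gap 0.052008789357341365 grip 19.940622670110315 F [-0.02  0.37 -0.97]
shift units [-0.0465 -0.4957  0.0011] turn -0.0604
```

>>> move_arm:
  increments:
    - [-0.0065,-0.0657,0,0]
    - [-0.01,-0.1,0,0]
    - [-0.01,-0.1,0,0]
    - [-0.01,-0.1,0,0]
    - [-0.01,-0.1,0,0]
    - [0,-0.03,0,0]
    - [0,0,0,0]

```text
t: 5.9
position: [0.4887, -0.1887, 0.056]
eef_rot: [0.1, 0.995, 0.0, -0.0]
contact_force: [-0.5, 0.6, -1.5]
finger_gap: 0.0516
grip_force: 19.9
```

>>> move_arm:
  increments:
    - [0,0,0,-0.02]
    - [0,0,0,-0.02]
    - [0,0,0,-0.0204]
    - [0,0,0,0]
    - [0,0,0,0]

```text
t: 6.52
position: [0.4896, -0.1864, 0.0562]
eef_rot: [-0.091, 0.996, 0.0, 0.0]
contact_force: [0.1, -0.0, -1.1]
finger_gap: 0.0518
grip_force: 19.9
```

```bash
python3 -c "
from h import *
goto(.490,-.188,.013,100.4)
s=shot('top','top3'); a=s['frame'][180:320,360:500,::-1]
cv2.imwrite('pics/c3.png',cv2.resize(a,None,fx=4,fy=4))"
```

```text
t 6.525 pos [ 0.4896 -0.1864  0.0562] yaw 100.42 gap 0.051797935230878556 grip 19.939840093720704 F [ 0.07 -0.02 -1.15]
shift units [-0.0003 -0.0033  0.0864] turn 0.0001
```

View pics/c3.png

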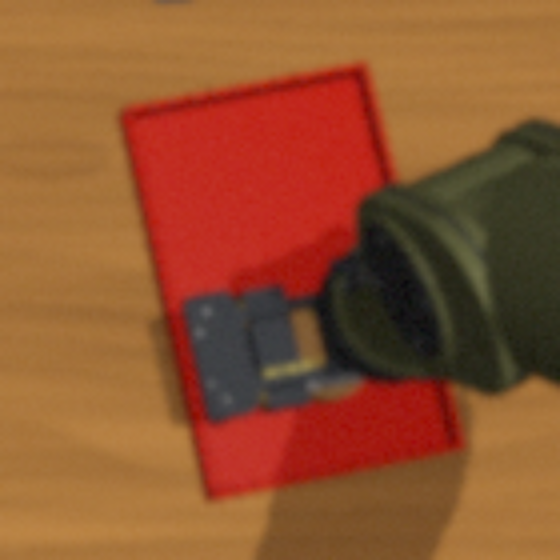

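The crop shows the heel held at about (315,340), over the lower half of the tray and clear of the walls. I'll lower it.

>>> move_arm:
  increments:
    - [0,-0.0033,0.03,0]
    - [0,0,0.03,0]
    - [0,0,0.02,0]
    - [0,0,0.008,0]
    - [0,0,0.003,0]
    - [0,0,0.002,0]
    - [0,0,0,0]
    - [0,0,0,0]

```text
t: 7.58
position: [0.4897, -0.1897, 0.01]
eef_rot: [-0.091, 0.996, -0.0, 0.0]
contact_force: [0.2, 0.7, -1.0]
finger_gap: 0.0517
grip_force: 19.9
```

>>> move_arm:
  increments:
    - [0,0,0.002,0]
    - [0,0,0,0]
    - [0,0,0,0]

```text
t: 7.95
position: [0.4897, -0.1897, 0.0093]
eef_rot: [-0.091, 0.996, -0.0, 0.0]
contact_force: [-1.5, 0.4, 5.8]
finger_gap: 0.0518
grip_force: 19.9
```

Touching the floor. I'll release partly (inside the walls) and rise.

>>> move_arm:
  increments:
    - [0,0,0,0]
    - [0,0,0,0]
    - [0,0,0,0]
    - [0,0,0,0]
    - [0,0,0,0]
  jaw: 0.6

```text
t: 8.57
position: [0.4895, -0.1896, 0.0086]
eef_rot: [-0.091, 0.996, 0.0, -0.0]
contact_force: [-1.6, 0.6, 0.1]
finger_gap: 0.0704
grip_force: 0.0
```

>>> move_arm:
  increments:
    - [0,0,-0.04,0]
    - [0,0,-0.08,0]
    - [0,0,-0.1,0]
    - [0,0,-0.1,0]
    - [0,0,0,0]

```text
t: 9.2
position: [0.4918, -0.1901, 0.172]
eef_rot: [-0.09, 0.996, -0.001, 0.003]
contact_force: [0.8, 0.5, -1.3]
finger_gap: 0.0705
grip_force: 0.0
```

```bash
python3 -c "
from h import *
goto(.623,.1503,.17,80.3)"
```

```text
t 9.2 pos [ 0.4918 -0.1901  0.172 ] yaw 100.38 gap 0.07048694888485213 grip 0.0 F [ 0.76  0.46 -1.28]
shift units [-0.3809  0.6223  0.0048] turn 0.0558
```

>>> move_arm:
  increments:
    - [-0.0476,0.0778,0,0]
    - [-0.0476,0.0778,0,0]
    - [-0.0476,0.0778,0,0]
    - [-0.0476,0.0778,0,0]
    - [-0.0476,0.0778,0,0]
    - [-0.0476,0.0778,0,0]
    - [-0.0476,0.0778,0,0]
    - [-0.0476,0.0778,0,0]
  jaw: 1

```text
t: 10.2
position: [0.6202, 0.1518, 0.1671]
eef_rot: [-0.091, 0.996, -0.001, -0.001]
contact_force: [-0.2, 0.6, 0.6]
finger_gap: 0.088
grip_force: 0.0
```

>>> move_arm:
  increments:
    - [0,0,0,0.02]
    - [0,0,0,0.02]
    - [0,0,0,0.0158]
    - [0,0,0,0]
    - [0,0,0,0]

```text
t: 10.82
position: [0.6201, 0.1507, 0.168]
eef_rot: [0.083, 0.997, -0.0, -0.001]
contact_force: [0.4, 0.2, 0.1]
finger_gap: 0.0878
grip_force: 0.0
```

```bash
python3 -c "
from h import *
goto(.623,.1503,.026,80.3)
s=shot('side','side4'); a=np.hstack([s['frame'][140:290,250:420,::-1],s['frame'][310:460,235:415,::-1]])
cv2.imwrite('pics/c4.png',cv2.resize(a,None,fx=2.2,fy=2.2))"
```

```text
t 10.825 pos [0.6201 0.1507 0.168 ] yaw 80.44 gap 0.08780753306215591 grip 0.0 F [0.35 0.15 0.11]
shift units [-0.0062  0.0004  0.2839] turn 0.0004
```

View pics/c4.png

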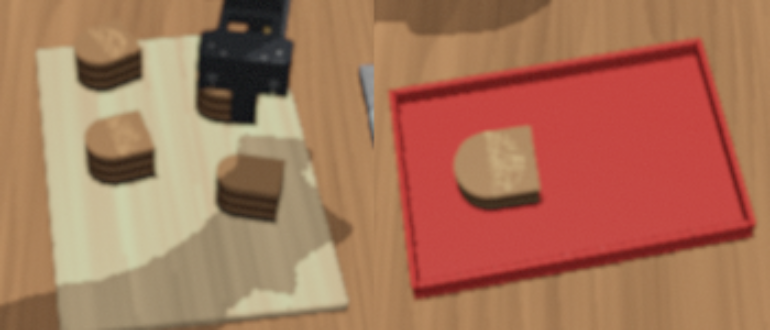

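The crop shows the low heel standing upright in the tray at (500,165), and the narrow heel at (250,185) under the gripper's line. I'll descend.

>>> move_arm:
  increments:
    - [-0.0062,0,0.08,0]
    - [0,0,0.08,0]
    - [0,0,0.07,0]
    - [0,0,0.04,0]
    - [0,0,0.024,0]
    - [0,0,0,0]
    - [0,0,0,0]

```text
t: 11.75
position: [0.6244, 0.1507, 0.0229]
eef_rot: [0.084, 0.996, 0.0, 0.001]
contact_force: [-0.3, -1.0, 0.4]
finger_gap: 0.0879
grip_force: 0.0
```

>>> move_arm:
  increments:
    - [0,0,0,0]
    - [0,0,0,0]
    - [0,0,0,0]
    - [0,0,0,0]
    - [0,0,0,0]
    - [0,0,0,0]
    - [0,0,0,0]
    - [0,0,0,0]
  jaw: -1
  squeeze: 20

```text
t: 12.75
position: [0.6236, 0.1507, 0.0218]
eef_rot: [0.084, 0.996, 0.0, 0.0]
contact_force: [1.3, 0.6, 0.7]
finger_gap: 0.0431
grip_force: 19.9
```

The 43 mm gap confirms this is the narrow heel. I'll lift it.

>>> move_arm:
  increments:
    - [0,0,-0.02,0]
    - [0,0,-0.03,0]
    - [0,0,-0.03,0]
    - [0,0,0,0]

```text
t: 13.25
position: [0.6248, 0.1507, 0.0638]
eef_rot: [0.084, 0.996, 0.001, 0.002]
contact_force: [0.6, -0.3, -1.6]
finger_gap: 0.043
grip_force: 19.9
```

```bash
python3 -c "
from h import *
goto(.588,-.170,.062,100.4)"
```

```text
t 13.25 pos [0.6248 0.1507 0.0638] yaw 80.31 gap 0.0429558760946897 grip 19.940538718365133 F [ 0.6  -0.27 -1.61]
shift units [-0.0353 -0.6447  0.0025] turn -0.0558
```

>>> move_arm:
  increments:
    - [-0.005,-0.0647,0,0]
    - [-0.005,-0.1,0,0]
    - [-0.005,-0.1,0,0]
    - [-0.005,-0.1,0,0]
    - [-0.005,-0.1,0,0]
    - [-0.005,-0.1,0,0]
    - [-0.005,-0.08,0,0]
    - [0,0,0,0]

```text
t: 14.25
position: [0.585, -0.1762, 0.0612]
eef_rot: [0.088, 0.996, -0.002, -0.001]
contact_force: [0.7, 0.7, -0.8]
finger_gap: 0.0428
grip_force: 19.9
```

>>> move_arm:
  increments:
    - [0,0,0,-0.02]
    - [0,0,0,-0.02]
    - [0,0,0,-0.0158]
    - [0,0,0,0]
    - [0,0,0,0]

```text
t: 14.88
position: [0.5867, -0.1695, 0.0617]
eef_rot: [-0.09, 0.996, 0.0, 0.0]
contact_force: [1.0, -0.7, -1.2]
finger_gap: 0.0429
grip_force: 19.9
```

```bash
python3 -c "
from h import *
goto(.588,-.170,.0155,100.4)"
```

```text
t 14.875 pos [ 0.5867 -0.1695  0.0617] yaw 100.38 gap 0.042916306111401015 grip 19.94072004687041 F [ 1.   -0.69 -1.22]
shift units [-0.0023 -0.0015  0.0923] turn -0.0001
```

>>> move_arm:
  increments:
    - [0,0,0.03,0]
    - [0,0,0.03,0]
    - [0,0,0.02,0]
    - [0,0,0.008,0]
    - [0,0,0.003,0]
    - [0,0,0.001,0]
    - [0,0,0,0]
    - [0,0,0,0]

```text
t: 15.88
position: [0.5868, -0.1704, 0.016]
eef_rot: [-0.091, 0.996, -0.0, 0.0]
contact_force: [-0.1, -0.2, -0.9]
finger_gap: 0.0429
grip_force: 19.9
```

>>> move_arm:
  increments:
    - [0,0,0.003,0]
    - [0,0,0,0]
    - [0,0,0,0]

```text
t: 16.25
position: [0.5869, -0.1704, 0.0147]
eef_rot: [-0.091, 0.996, -0.0, 0.0]
contact_force: [-1.7, -0.7, 5.3]
finger_gap: 0.043
grip_force: 19.9
```

>>> move_arm:
  increments:
    - [0,0,0,0]
    - [0,0,0,0]
    - [0,0,0,0]
    - [0,0,0,0]
    - [0,0,0,0]
  jaw: 0.5

```text
t: 16.88
position: [0.5867, -0.1703, 0.0142]
eef_rot: [-0.091, 0.996, 0.0, 0.0]
contact_force: [-1.2, 0.1, 0.4]
finger_gap: 0.0661
grip_force: 0.0
```

>>> move_arm:
  increments:
    - [0,0,-0.04,0]
    - [0,0,-0.08,0]
    - [0,0,-0.1,0]
    - [0,0,-0.1,0]
    - [0,0,-0.1,0]
    - [0,0,0,0]

```text
t: 17.62
position: [0.5894, -0.1701, 0.2299]
eef_rot: [-0.091, 0.996, -0.001, 0.005]
contact_force: [0.5, -0.0, -0.2]
finger_gap: 0.0662
grip_force: 0.0
```

```bash
python3 -c "
from h import *
goto(.588,-.170,.2,100.4)
shot('side','side5')"
```

```text
t 17.625 pos [ 0.5894 -0.1701  0.2299] yaw 100.42 gap 0.06615104863472092 grip 0.0 F [ 0.51 -0.01 -0.19]
shift units [0.0032 0.0008 0.0597] turn 0.0
```

View pics/side5.png

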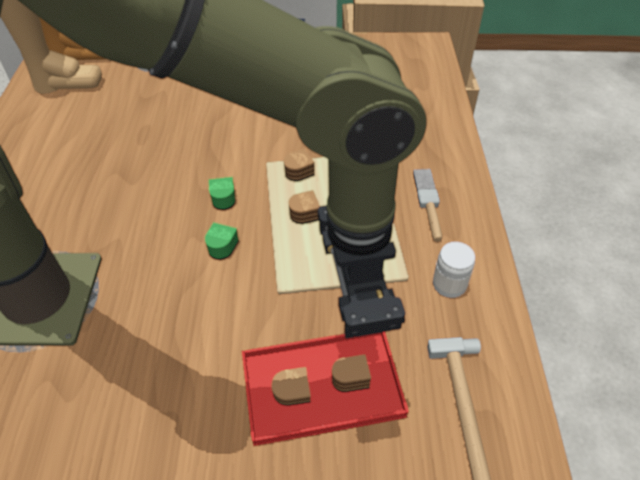

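The side view shows both rejects standing upright in the tray at (291,386) and (351,373). The bystanders are where they were. I'm handing in.

```bash
python3 -c "
from h import *
print(manip.job_done())"
```

```text
the job is handed in; nothing more can be done
None
```

I set the low heel and the narrow heel upright on the floor of the red tray, left everything else untouched, and handed the job in at about 18 s; no verdict was returned.

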